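# Heft the sealed sample canisters and put the loaded one in the carrier pot

### The arm

A 6-joint arm with a two-finger parallel gripper is mounted at the origin on the work surface. World frame = base frame: x ahead of the robot, y to its left, z up, the work surface at z = 0. Lengths are in m, angles in rad, forces in N, time in s.
With the tool pointing down it reaches from about 0.375 to 0.9 m from the base axis. Payload 3.1 kg.
Tool frame: the origin (TCP) lies on the mounting face of the last link; the fingertips stand 173 mm ahead of it and the grasp point (between the pads) lies 155 mm ahead of it (arm.tcp_to_grasp is the distance from the TCP to the grasp point, in m); z points along the fingers, y is the line along which they close (so a half turn about z gives the same grasp; the last joint's range is limited). The gripper opens to 85 mm and grips with 20 to 120 N. Pads are 22 mm wide; open, the fingers measure 114 mm over their backs; the gripper's body (76 mm by 85 mm) begins 54 mm behind the grasp point. The pads swing forward as they close: fully open they stand 13 mm farther back than shut.
Start: joints at [-1.496, 0.527, 1.433, -0, 1.181, -0.178], TCP at [0.157, -0.605, 0.405] pointing down, gripper open.
Joint ranges: [-3.08, 3.08], [-0.75, 2.2], [0.22, 2.44], [-1.43, 4.57], [0, 2.65], [-2.85, 2.85]. Speed limits (rad/s): [2.79, 2.79, 3.14, 3.14, 3.14, 3.14].

### API

Orientations are given as [roll, pitch, yaw] about the fixed x, y, z axes, in that order (R = Rz(yaw) Ry(pitch) Rx(roll)).
In Python, from bench import arm gives the robot as it stands.
- The arm moves only by the shell command python3 -m creep 'ROWS'. ROWS is JSON, a list of rows, each a list of 7 numbers: the turn, a rotation vector about the tool's x, y, z in degrees, then the shift along the tool's x, y, z in mm, then the finger opening in mm, from 0 to 85.4. In form: [[rx, ry, rz, x, y, z, claw], ...]. A call has 1 to 12 rows; each row shifts and turns the commanded pose from where the row before left it, along the tool's axes as they then stand; what a row does not reach is not made up. A row lasts 1/10 s, in which the tool goes at most 50 mm and 8.59 degrees, less where a joint would pass 70% of its speed; a pose out of reach is approached as far as the arm can. A call with a gripper value outside its range is refused whole. The fingers move at their own pace and stop on an object; the grip force is fixed at half the most. Time passes only in rows, so rows that do not move let the fingers close. It gives the time, the measured TCP pose, the force, the opening and the grip force at its end, in the units of the state.
- arm.observe(): the state, without advancing time (a new reading comes with each control period).
- arm.read_camera(name): name is "scene" or "top" or "wrist"; returns the picture (480x640x3 uint8, blue, green, red); there is no depth.
- arm.camera_info(name): a dict with "mtx" (3x3 intrinsics, pixels), "origin" and "rotation" of the camera in the world; the wrist camera has in their place "mount" (4x4, takes a point from camera to tool coordinates, whose origin is the TCP and whose axes are the flange's). Camera axes: x right, y down, z forward; pixel columns grow to the right and rows downward; lengths in m; the calibration is good to about 2 mm. The wrist camera is an equidistant fisheye: a pixel r from the principal point sees the ray r / f radians off the axis. A picture is of the moment at which its call begins: read the wrist's pose just before it. camera_info takes no time and is no camera call.
- arm.job_done(): hands the job in; it is judged then, once.
The state is a dict: "time": time; "joint_positions": joint angles; "joint_vel": joint speeds; "effort": joint torques, N m; "tool_pos": TCP position; "orientation": TCP orientation; "force": force on the tool from outside, world axes, zero at the start; "moment": the same for the moment, N m; "opening": finger opening in m; "gripper_force": force on a finger pad.
Only numpy, scipy, OpenCV 4.12 (cv2) and the standard library are available. Lean on these libraries where they do the work, as an engineer would, in place of code of your own. Each camera call takes 0.05 s, during which the arm holds its last target. There are 200 camera calls.

### The job

One of these four sealed sample canisters is already loaded and the other three are empty: find the loaded one by lifting them to feel their weight, and lower it gently, without dropping it, upright into the white carrier pot so that it stands on the bottom. Leave the three empties standing upright where they stood; never tip a canister over, and leave everything else on the bench alone.

Things in the scene. Friction and masses are not known exactly. Their poses are not given: they have to be found in the camera images.
- canister1_center (a point): one of four closed canisters that look alike: upright round bare-metal body 62 mm across, 88 mm tall, then a ribbed grey cap 34 mm across, 38 mm tall (126 mm in all). Point on the axis half-way up, 63 mm above the underside; z up. Grip by the cap, 25 to 63 mm above the point. Any of the four can be the loaded one. Leftmost (most +y) of the row.
- canister2_center (a point): canister exactly like canister1; point half-way up, 63 mm above the underside. Empty canisters weigh 110 to 190 g, the loaded one 440 to 720 g; the load lies out of sight near the bottom. Second from the left.
- canister3_center (a point): canister exactly like canister1; point half-way up, 63 mm above the underside. Empty canisters weigh 110 to 190 g, the loaded one 440 to 720 g; the load lies out of sight near the bottom. Third from the left.
- canister4_center (a point): canister exactly like canister1; point half-way up, 63 mm above the underside. Empty canisters weigh 110 to 190 g, the loaded one 440 to 720 g; the load lies out of sight near the bottom. Rightmost of the row.
- pot: carrier pot fixed to the bench, far left or far right of the canisters: thick-walled white round pot, 120 mm across outside, 82 mm inside, open at the top; rim 110 mm above the bench. Its floor is a grey sprung plate 85 mm below the rim, so a canister stood in it shows its whole cap (38 mm) just above the rim. Origin on its axis at bench height, z up.
- pot_floor (a point): centre of the unloaded sprung floor plate's top, 25 mm above the bench, z up. The plate gives about 1 mm per 1.5 N (10 mm at most) and a loaded canister sinks it 3 to 5 mm; this point does not move with it.
- beaker: glass beaker 54 mm across, 70 mm tall, among the canisters; leave alone. Origin at the underside, at its centre.
- amber_bottle: amber bottle 48 mm across, 85 mm tall, among the canisters; leave alone. Origin at the underside, at its centre.
- wrench: steel wrench 130 mm long lying behind the canisters; leave alone. Origin at the underside (middle of its length).
- mouse: grey computer mouse, 100 by 58 by 22 mm; leave alone. Origin at the underside, at its centre.
- fittings_tin: open steel tin 60 by 60 by 25 mm; leave alone. Origin at the underside, at its centre.
- weight: brass weight 28 mm across, 36 mm tall; leave alone. Origin at the underside, at its centre.
- vial_rack: blue vial rack fixed to the bench, 120 by 85 mm and 50 mm tall over the vials, on the side away from the pot. Origin under its centre.
Things that resemble listed ones, but are neither listed nor needed, are in the scene too. What is shaped like the part that bears canister1_center but green is not meant. Leave any yellow look-alike of the part that bears canister4_center alone.

How it is judged:
At the end, for the whole second after the job is handed in: The loaded canister stands at rest on the pot's floor, within 0.12 rad of upright, and the pot bears its weight (over 3 N, which no empty reaches); the other three stand at rest, within 0.1 rad of upright and 35 mm of where they started (((horizontal distance between canister1_center and pot_floor below 0.016 m and z of canister1_center in the frame of pot_floor below 0.066 m and angle between canister1_center's own z axis and vertical below 0.12 rad and linear speed of each of canister1, canister2, canister3, canister4 below 0.03 m/s and contact force between pot and canister1 above 3 N and distance of each of canister2_center, canister3_center, canister4_center from where it was at the start of the episode below 0.035 m and angle between each of canister2_center, canister3_center, canister4_center's own z axis and vertical below 0.1 rad) or (horizontal distance between canister2_center and pot_floor below 0.016 m and z of canister2_center in the frame of pot_floor below 0.066 m and angle between canister2_center's own z axis and vertical below 0.12 rad and linear speed of each of canister2, canister1, canister3, canister4 below 0.03 m/s and contact force between pot and canister2 above 3 N and distance of each of canister1_center, canister3_center, canister4_center from where it was at the start of the episode below 0.035 m and angle between each of canister1_center, canister3_center, canister4_center's own z axis and vertical below 0.1 rad) or (horizontal distance between canister3_center and pot_floor below 0.016 m and z of canister3_center in the frame of pot_floor below 0.066 m and angle between canister3_center's own z axis and vertical below 0.12 rad and linear speed of each of canister3, canister1, canister2, canister4 below 0.03 m/s and contact force between pot and canister3 above 3 N and distance of each of canister1_center, canister2_center, canister4_center from where it was at the start of the episode below 0.035 m and angle between each of canister1_center, canister2_center, canister4_center's own z axis and vertical below 0.1 rad) or (horizontal distance between canister4_center and pot_floor below 0.016 m and z of canister4_center in the frame of pot_floor below 0.066 m and angle between canister4_center's own z axis and vertical below 0.12 rad and linear speed of each of canister4, canister1, canister2, canister3 below 0.03 m/s and contact force between pot and canister4 above 3 N and distance of each of canister1_center, canister2_center, canister3_center from where it was at the start of the episode below 0.035 m and angle between each of canister1_center, canister2_center, canister3_center's own z axis and vertical below 0.1 rad))); the robot touches nothing.
It fails at once if a canister was tipped by more than 0.6 rad (angle between any of canister1_center, canister2_center, canister3_center, canister4_center's own z axis and vertical above 0.6 rad).
It fails at once if a canister fell into the pot (faster than 0.35 m/s inside it) ((horizontal distance between canister1_center and pot_floor below 0.03 m and z of canister1_center in the frame of pot_floor below 0.14 m and linear speed of canister1 above 0.35 m/s) or (horizontal distance between canister2_center and pot_floor below 0.03 m and z of canister2_center in the frame of pot_floor below 0.14 m and linear speed of canister2 above 0.35 m/s) or (horizontal distance between canister3_center and pot_floor below 0.03 m and z of canister3_center in the frame of pot_floor below 0.14 m and linear speed of canister3 above 0.35 m/s) or (horizontal distance between canister4_center and pot_floor below 0.03 m and z of canister4_center in the frame of pot_floor below 0.14 m and linear speed of canister4 above 0.35 m/s)).
It fails at once if a canister was pressed hard or dropped into the pot (more than 20 N between canister and pot) (contact force between pot and canister1 above 20 N or contact force between pot and canister2 above 20 N or contact force between pot and canister3 above 20 N or contact force between pot and canister4 above 20 N).
It fails at once if a bystander (beaker, bottle, wrench, mouse, tin or weight) was moved by more than 30 mm (distance of any of beaker, amber_bottle, wrench, mouse, fittings_tin, weight from where it was at the start of the episode above 0.03 m).
It also fails if it takes over 72 s, if anything falls off the work surface, if the arm or the gripper's body presses on something with over 40 N, if the wrist force passes 120 N, or if a joint passes its speed limit or range.

## Working session

There is one attempt and no reset: what is moved stays moved. The work goes in short steps, Python scripts to look and compute and a shell command to move; the robot and the scene stay as the last step left them, time stands still between calls to the robot, and variables do not carry over. Pictures are saved under pics/ and viewed, at most 10 in all, crops included, and the job is handed in when it is done.

```bash
mkdir -p pics; python3 - <<'E'
from bench import arm
import cv2,numpy as np
for n in ("top","scene"):
    cv2.imwrite(f"pics/{n}0.png",arm.read_camera(n)); c=arm.camera_info(n); print(n,{k:np.round(v,4).tolist() if not isinstance(v,str) else v for k,v in c.items()})
print(arm.camera_info("wrist")); print(arm.observe())
E
```

```text
top {'mtx': [[537.815, 0.0, 331.4169], [0.0, 537.815, 239.2704], [0.0, 0.0, 1.0]], 'origin': [0.3693, -0.0016, 1.3965], 'rotation': [-3.0228, -0.0068, -1.5894]}
scene {'mtx': [[519.4395, 0.0, 314.31], [0.0, 519.4395, 232.7436], [0.0, 0.0, 1.0]], 'origin': [1.0623, 0.5171, 0.7511], 'rotation': [-2.3283, 0.013, 2.3673]}
{'mtx': array([[371.64829954,   0.        , 322.63173663],
       [  0.        , 371.64829954, 239.94456589],
       [  0.        ,   0.        ,   1.        ]]), 'mount': array([[ 2.17878657e-04, -9.57139612e-01, -2.89626857e-01,
         7.36461916e-02],
       [ 9.99999774e-01,  2.44315531e-05,  6.71533721e-04,
         2.18969448e-03],
       [-6.35675491e-04, -2.89626938e-01,  9.57139401e-01,
         3.15147980e-02],
       [ 0.00000000e+00,  0.00000000e+00,  0.00000000e+00,
         1.00000000e+00]])}
{'time': 0.1, 'joint_positions': array([-1.49550330e+00,  5.28370895e-01,  1.43377487e+00,  1.19249154e-05,
        1.18137362e+00, -1.78508454e-01]), 'joint_vel': array([-9.27143948e-04, -2.73149406e-03, -4.90960989e-03,  8.29160010e-05,
        9.11698776e-04,  4.26961055e-04]), 'effort': array([-4.80969102e-04, -4.43305135e+01, -1.78586483e+01, -1.74111951e-04,
        3.84503874e-03,  9.33931716e-06]), 'tool_pos': array([ 0.15692976, -0.60466143,  0.40383233]), 'orientation': array([-3.13969850e+00, -3.52962168e-04,  2.53796613e-01]), 'force': array([ 0.55672651, -0.00197708,  0.6055857 ]), 'moment': array([ 0.01125576, -0.03390666,  0.00794563]), 'gripper_force': 0.0, 'opening': 0.08549513801412943}
```

View pics/top0.png

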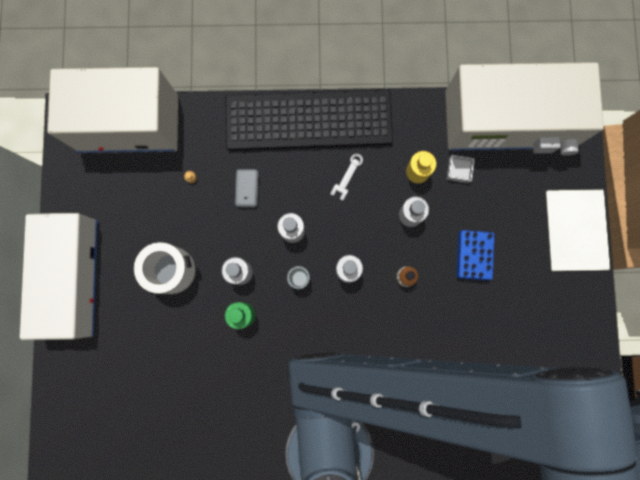

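View pics/scene0.png

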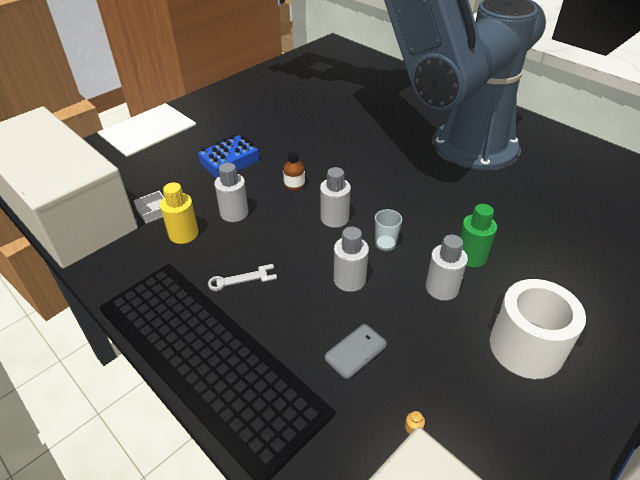

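The top view shows the canister caps at about (235,268), (291,226), (349,267) and (416,210), and the pot rim at about (165,268). Now an enlarged crop for closer readings.

```bash
python3 - <<'E'
import cv2
i=cv2.imread("pics/top0.png")[180:330,125:445]
cv2.imwrite("pics/crop.png",cv2.resize(i,(800,375),interpolation=cv2.INTER_CUBIC))
E
```

```text
(no output)
```

View pics/crop.png

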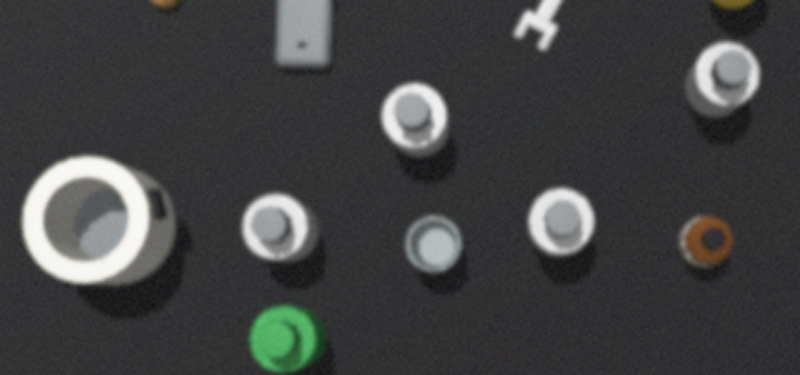

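The crop shows shoulder discs at (274,228), (414,117), (562,221) and (727,78), cap tops at (268,224), (411,110), (562,218) and (733,70), and the pot rim at (86,219). The beaker rim is at (433,244), the bottle at (706,241) and the green decoy at (284,338).

```bash
cat > h.py <<'E'
from bench import arm
import numpy as np
from scipy.spatial.transform import Rotation as Ro
def top(u,v,z,name="top"):
    c=arm.camera_info(name); R=Ro.from_euler('xyz',c['rotation']).as_matrix() if np.size(c['rotation'])==3 else np.array(c['rotation'])
    d=R@np.linalg.solve(c['mtx'],[u,v,1]); o=np.array(c['origin']); return o+d*(z-o[2])/d[2]
def wrist(px,z,pose):
    c=arm.camera_info("wrist"); K=c['mtx']; M=c['mount']; f=K[0,0]
    a=np.array([px[0]-K[0,2],px[1]-K[1,2]]); r=np.linalg.norm(a); t=r/f
    d=np.r_[np.sin(t)*a/max(r,1e-9),np.cos(t)]
    R=Ro.from_euler('xyz',pose['orientation']).as_matrix(); o=pose['tool_pos']+R@M[:3,3]; d=R@M[:3,:3]@d
    return o+d*(z-o[2])/d[2]
def plan(x,y,zg,yaw=None):
    "shift in tool mm and turn to put grasp point over x,y at height zg"
    s=arm.observe(); R=Ro.from_euler('xyz',s['orientation'])
    rot=R if yaw is None else Ro.from_euler('xyz',[np.pi,0,yaw])
    tgt=np.array([x,y,zg])-rot.apply([0,0,arm.tcp_to_grasp])
    return np.round(R.inv().apply(tgt-s['tool_pos'])*1e3,1),np.round((R.inv()*rot).as_rotvec(degrees=True),2)
E
python3 - <<'E'
from h import *
P={'s1':(274,228,.088),'s2':(414,117,.088),'s3':(562,221,.088),'s4':(727,78,.088),'c1':(268,224,.126),'c2':(411,110,.126),'c3':(562,218,.126),'c4':(733,70,.126),'pot':(86,219,.11),'beak':(433,244,.07),'bot':(706,241,.07),'green':(284,338,.088)}
for k,(u,v,z) in P.items(): print(k,np.round(top((u+.5)/2.5-.5+125,(v+.5)/2.5-.5+180,z),3))
E
```

```text
s1 [0.452 0.224 0.088]
s2 [0.559 0.087 0.088]
s3 [ 0.454 -0.056  0.088]
s4 [ 0.592 -0.222  0.088]
c1 [0.454 0.223 0.126]
c2 [0.56  0.087 0.126]
c3 [ 0.454 -0.055  0.126]
c4 [ 0.593 -0.222  0.126]
pot [0.463 0.4   0.11 ]
beak [0.435 0.071 0.07 ]
bot [ 0.433 -0.198  0.07 ]
green [0.346 0.214 0.088]
```

```bash
python3 -c "
from h import *
print(plan(.593,-.222,.25,0))
s=arm.observe();print(Ro.from_euler('xyz',s['orientation']).inv().apply([1,0,0]))"; python3 -m creep '[[0,0,7.27,0,0,0,85],[0,0,7.27,0,0,0,85]]'
```

```text
(array([ 5.182e+02, -2.609e+02, -2.000e-01]), array([-1.100e-01, -1.000e-02,  1.454e+01]))
[ 9.67966084e-01  2.51080949e-01 -1.33931529e-04]
time: 0.3
tool_pos: [0.1569, -0.6047, 0.4041]
orientation: [-3.14, 0.0, -0.005]
force: [-0.2, 0.1, -0.8]
opening: 0.0851
gripper_force: 0.0
```

```bash
python3 -c "
from h import *
print(plan(.593,-.222,.25,0))"
```

```text
(array([ 4.341e+02, -3.850e+02, -1.000e-01]), array([-0.08,  0.  , -0.3 ]))
```

```bash
python3 -m creep '[[0,0,0,36,-32,0,60],[0,0,0,36,-32,0,60],[0,0,0,36,-32,0,60],[0,0,0,36,-32,0,60],[0,0,0,36,-32,0,60],[0,0,0,36,-32,0,60],[0,0,0,36,-32,0,60],[0,0,0,36,-32,0,60],[0,0,0,36,-32,0,60],[0,0,0,36,-32,0,60],[0,0,0,37,-32,0,60],[0,0,0,37,-33,0,60]]'; python3 -m creep '[[0,0,0,0,0,0,60],[0,0,0,0,0,0,60]]'; python3 - <<'E'
from h import *
import cv2
print(plan(.593,-.222,.112,0))
cv2.imwrite("pics/w1.png",arm.read_camera("wrist"))
E
```

```text
time: 1.5
tool_pos: [0.5921, -0.2183, 0.4043]
orientation: [-3.141, 0.001, 0.0]
force: [0.1, -1.8, -0.2]
opening: 0.0601
gripper_force: 0.0
time: 1.7
tool_pos: [0.5914, -0.2187, 0.404]
orientation: [-3.141, 0.002, 0.003]
force: [0.1, -0.4, -0.0]
opening: 0.0598
gripper_force: 0.0
(array([  1.8,   3.3, 137.3]), array([-0.01,  0.09,  0.17]))
```

View pics/w1.png

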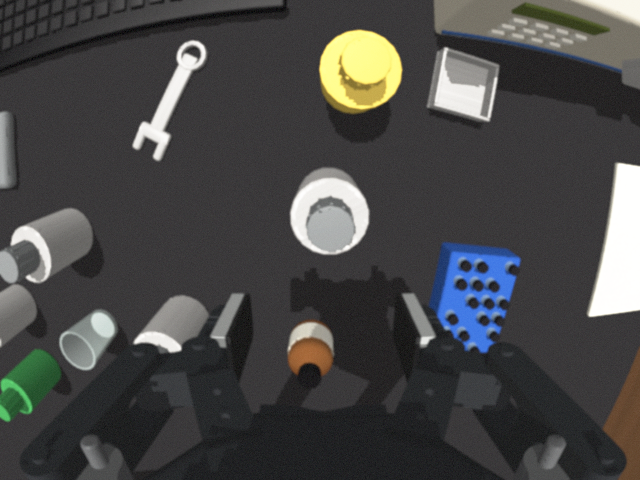

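The wrist view shows canister 4's cap top at about (331,227) and its shoulder at (330,215).

```bash
python3 -c "
from h import *
s=arm.observe()
print(wrist((331,227),.126,s),wrist((330,215),.088,s))"
```

```text
[ 0.5990044  -0.22772079  0.126     ] [ 0.59862147 -0.22778276  0.088     ]
```

```bash
python3 -m creep '[[0,0,0,6,8,0,60],[0,0,0,0,0,30,60],[0,0,0,0,0,30,60],[0,0,0,0,0,30,60],[0,0,0,0,0,25,60],[0,0,0,0,0,15,60],[0,0,0,0,0,7,60],[0,0,0,0,0,0,60]]';python3 -m creep '[[0,0,0,0,0,0,20],[0,0,0,0,0,0,20],[0,0,0,0,0,0,20],[0,0,0,0,0,0,20],[0,0,0,0,0,0,20],[0,0,0,0,0,0,20]]'
```

```text
time: 2.55
tool_pos: [0.5966, -0.2289, 0.2672]
orientation: [-3.141, 0.001, -0.001]
force: [-0.1, 1.0, 0.0]
opening: 0.0601
gripper_force: 0.0
time: 3.15
tool_pos: [0.5975, -0.2282, 0.2692]
orientation: [3.14, -0.003, 0.0]
force: [-0.0, -1.0, 6.3]
opening: 0.0325
gripper_force: 59.5
```

```bash
python3 -m creep '[[0,0,0,0,0,-5,20],[0,0,0,0,0,-10,20],[0,0,0,0,0,-15,20],[0,0,0,0,0,-10,20],[0,0,0,0,0,0,20],[0,0,0,0,0,0,20],[0,0,0,0,0,0,20]]';python3 -m creep '[[0,0,0,0,0,0,20],[0,0,0,0,0,0,20]]'; python3 - <<'E'
from h import *
print(arm.observe()['force'],arm.observe()['effort'])
import cv2;cv2.imwrite("pics/w2.png",arm.read_camera("wrist"))
E
```

```text
time: 3.85
tool_pos: [0.5967, -0.2278, 0.3073]
orientation: [-3.141, 0.001, 0.0]
force: [0.5, 0.3, -1.7]
opening: 0.0323
gripper_force: 59.8
time: 4.05
tool_pos: [0.5968, -0.2279, 0.3071]
orientation: [-3.141, 0.001, -0.0]
force: [0.0, 0.3, -0.4]
opening: 0.0323
gripper_force: 59.8
[ 0.02160754  0.30998352 -0.44315668] [ 7.93152954e-03 -4.80555797e+01 -1.53135860e+01  1.69257648e-03
  8.21633352e-03 -3.70916405e-05]
```

View pics/w2.png

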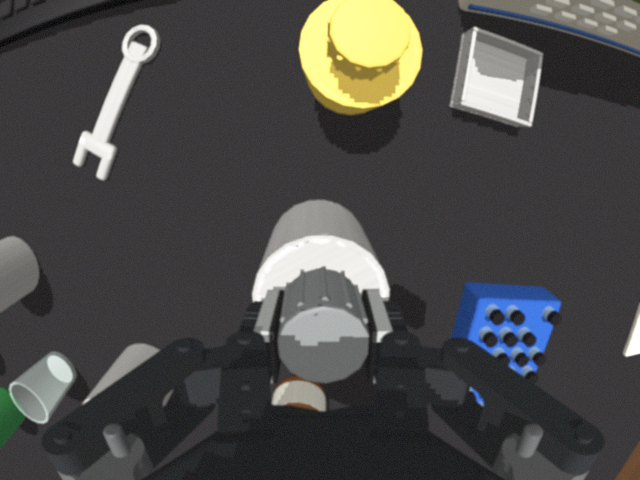

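The canister hangs clear of the bench and the force is only about 1 N, so canister 4 is empty. Put it back and move to canister 3.

```bash
python3 -m creep '[[0,0,0,0,0,10,20],[0,0,0,0,0,12,20],[0,0,0,0,0,8,20],[0,0,0,0,0,5,20],[0,0,0,0,0,2.5,20],[0,0,0,0,0,0,20],[0,0,0,0,0,0,60],[0,0,0,0,0,0,60],[0,0,0,0,0,0,60],[0,0,0,0,0,0,60]]';python3 -m creep '[[0,0,0,0,0,-20,60],[0,0,0,0,0,-40,60],[0,0,0,0,0,-40,60],[0,0,0,0,0,-40,60],[0,0,0,0,0,0,60]]'; python3 -c "
from h import *
print(plan(.457,-.06,.25,0))"
```

```text
time: 5.1
tool_pos: [0.597, -0.228, 0.2706]
orientation: [3.141, -0.001, 0.0]
force: [-0.1, 0.2, 0.1]
opening: 0.0598
gripper_force: 0.0
time: 5.6
tool_pos: [0.5984, -0.2287, 0.4174]
orientation: [3.134, -0.012, 0.0]
force: [0.7, -0.4, 0.4]
opening: 0.0598
gripper_force: 0.0
(array([-141.5, -168.8,    9.7]), array([ 0.42, -0.7 ,  0.01]))
```

```bash
python3 -m creep '[[0,0,0,-28,-33.5,0,60],[0,0,0,-28,-33.5,0,60],[0,0,0,-28,-33.5,0,60],[0,0,0,-28,-33.5,0,60],[0,0,0,-28,-33.5,0,60],[0,0,0,0,0,0,60],[0,0,0,0,0,0,60],[0,0,0,0,0,0,60]]';  python3 - <<'E'
from h import *
import cv2
s=arm.observe();print(s['tool_pos'],s['orientation'])
cv2.imwrite("pics/w3.png",arm.read_camera("wrist"))
E
```

```text
time: 6.4
tool_pos: [0.4578, -0.0611, 0.4104]
orientation: [3.141, -0.002, -0.0]
force: [0.7, -0.6, 0.1]
opening: 0.0601
gripper_force: 0.0
[ 0.45780821 -0.06106814  0.41036721] [ 3.14075986e+00 -1.61783002e-03 -1.55609048e-04]
```

View pics/w3.png

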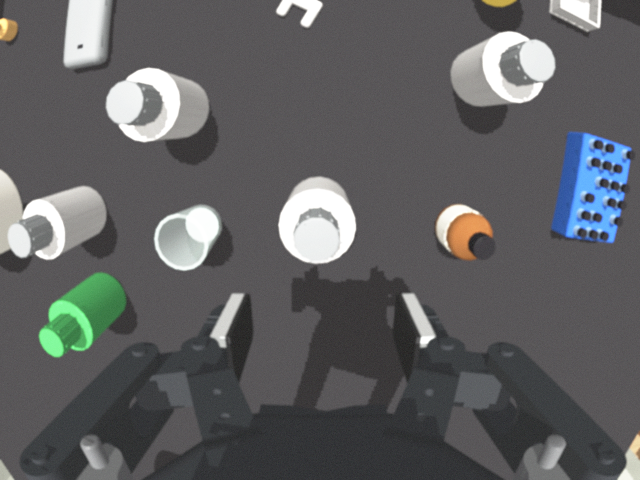

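Canister 3's cap top is at (317,239) and its shoulder at (317,224). Canister 2's cap is at (125,102), canister 1's at (27,238) and canister 4's at (541,61), and canister 4 stands upright.

```bash
python3 -c "
from h import *
s=arm.observe()
for p,z in [((317,239),.126),((317,224),.088),((125,102),.126),((27,238),.126),((541,61),.126)]: print(wrist(p,z,s))
print(s['tool_pos'])"
```

```text
[ 0.45680628 -0.05981221  0.126     ]
[ 0.45811384 -0.0593177   0.088     ]
[0.56194212 0.08117309 0.126     ]
[0.45817852 0.20467729 0.126     ]
[ 0.59663361 -0.22825419  0.126     ]
[ 0.45796707 -0.06130103  0.41027908]
```

```bash
python3 -m creep '[[0,0,0,-1,-1.5,30,60],[0,0,0,0,0,35,60],[0,0,0,0,0,30,60],[0,0,0,0,0,25,60],[0,0,0,0,0,14,60],[0,0,0,0,0,5,60],[0,0,0,0,0,0,20],[0,0,0,0,0,0,20],[0,0,0,0,0,0,20],[0,0,0,0,0,0,20],[0,0,0,0,0,0,20],[0,0,0,0,0,0,20]]';python3 -m creep '[[0,0,0,0,0,-5,20],[0,0,0,0,0,-10,20],[0,0,0,0,0,-15,20],[0,0,0,0,0,-10,20],[0,0,0,0,0,0,20],[0,0,0,0,0,0,20],[0,0,0,0,0,0,20],[0,0,0,0,0,0,20],[0,0,0,0,0,0,20]]'
```

```text
time: 7.65
tool_pos: [0.456, -0.0589, 0.2716]
orientation: [3.141, -0.001, 0.0]
force: [-0.7, -0.5, 0.5]
opening: 0.0323
gripper_force: 59.6
time: 8.55
tool_pos: [0.4558, -0.0589, 0.3108]
orientation: [-3.141, 0.001, -0.0]
force: [0.3, -0.6, -2.0]
opening: 0.0324
gripper_force: 59.6
```

```bash
python3 -m creep '[[0,0,0,0,0,0,20]]';python3 -m creep '[[0,0,0,0,0,10,20],[0,0,0,0,0,12,20],[0,0,0,0,0,9,20],[0,0,0,0,0,5,20],[0,0,0,0,0,3,20],[0,0,0,0,0,0,20],[0,0,0,0,0,0,60],[0,0,0,0,0,0,60],[0,0,0,0,0,0,60],[0,0,0,0,0,0,60]]';python3 -m creep '[[0,0,0,0,0,-20,60],[0,0,0,0,0,-40,60],[0,0,0,0,0,-40,60],[0,0,0,0,0,-30,60],[0,0,0,0,0,-10,60],[0,0,0,0,0,0,60]]'; python3 -c "
from h import *
print(plan(.562,.0815,.25,0))"
```

```text
time: 8.65
tool_pos: [0.4559, -0.059, 0.3109]
orientation: [-3.141, 0.001, -0.0]
force: [-0.3, 0.6, -1.9]
opening: 0.0326
gripper_force: 59.6
time: 9.65
tool_pos: [0.456, -0.059, 0.2724]
orientation: [3.141, -0.001, 0.0]
force: [0.2, 0.8, -0.5]
opening: 0.06
gripper_force: 0.0
time: 10.25
tool_pos: [0.4561, -0.0589, 0.4135]
orientation: [3.14, -0.004, 0.0]
force: [0.6, -0.4, -0.4]
opening: 0.0601
gripper_force: 0.0
(array([ 105.9, -140.4,    9. ]), array([ 0.08, -0.2 ,  0.01]))
```

Canister 3 is empty too. The two views agree on canister 2, so I go straight there.

```bash
python3 -m creep '[[0,0,0,27,-35,0,60],[0,0,0,27,-35,0,60],[0,0,0,27,-35,0,60],[0,0,0,25,-35.5,0,60],[0,0,0,0,0,0,60],[0,0,0,0,0,0,60],[0,0,0,0,0,0,60]]';  python3 - <<'E'
from h import *
import cv2
s=arm.observe();print(plan(.562,.0815,.115,0))
i=arm.read_camera("wrist");cv2.imwrite("pics/w4.png",i)
g=cv2.cvtColor(i,cv2.COLOR_BGR2GRAY)
n,l,st,c=cv2.connectedComponentsWithStats((g>220).astype('uint8'))
for k in range(1,n):
    if st[k,4]>300: print(st[k],c[k].round())
E
```

```text
time: 10.95
tool_pos: [0.561, 0.081, 0.4105]
orientation: [3.141, 0.004, -0.0]
force: [-0.7, 0.2, 0.2]
opening: 0.0599
gripper_force: 0.0
(array([  1.5,  -0.5, 140.8]), array([ 0.01,  0.24, -0.02]))
[ 419   19   76  108 2090] [458.  73.]
[ 175   47   47   89 3751] [197.  91.]
[624  53  16  58 579] [632.  78.]
[602 161  38  60 875] [615. 186.]
[ 279  182   76   75 3968] [316. 220.]
[   0  238   95  127 5159] [ 42. 300.]
[535 288  34  25 421] [548. 298.]
[ 308  296   54   67 1096] [333. 319.]
[ 148  301   56   36 1000] [174. 315.]
[441 301  54  35 960] [468. 315.]
```

View pics/w4.png

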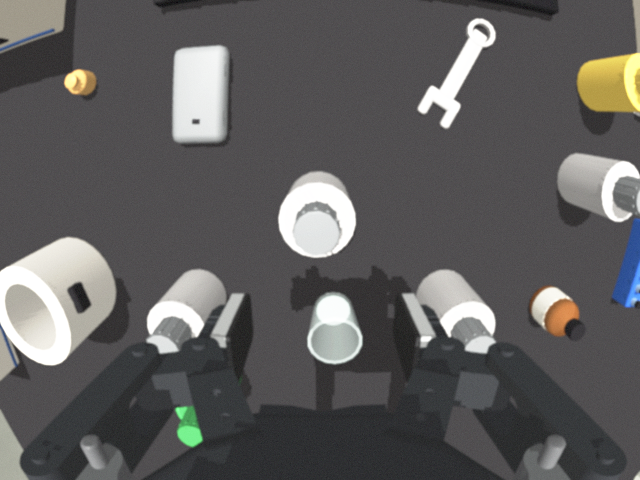

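Canister 2's cap is at (317,232), about 5 mm in +x of the tool. Canisters 3 and 4 still stand.

```bash
python3 -m creep '[[0,0,0,5,-1.5,30,60],[0,0,0,0,0,35,60],[0,0,0,0,0,30,60],[0,0,0,0,0,25,60],[0,0,0,0,0,14,60],[0,0,0,0,0,6,60],[0,0,0,0,0,0,20],[0,0,0,0,0,0,20],[0,0,0,0,0,0,20],[0,0,0,0,0,0,20],[0,0,0,0,0,0,20],[0,0,0,0,0,0,20]]';python3 -m creep '[[0,0,0,0,0,-5,20],[0,0,0,0,0,-10,20],[0,0,0,0,0,-15,20],[0,0,0,0,0,-10,20],[0,0,0,0,0,0,20],[0,0,0,0,0,0,20],[0,0,0,0,0,0,20],[0,0,0,0,0,0,20],[0,0,0,0,0,0,20]]'; python3 -m creep '[[0,0,0,0,0,0,20]]'
```

```text
time: 12.2
tool_pos: [0.5672, 0.0831, 0.273]
orientation: [3.141, -0.001, 0.0]
force: [-0.9, 1.2, 3.4]
opening: 0.0325
gripper_force: 60.5
time: 13.1
tool_pos: [0.5668, 0.0831, 0.3117]
orientation: [-3.142, 0.001, 0.0]
force: [0.6, -0.1, -4.9]
opening: 0.032
gripper_force: 60.2
time: 13.2
tool_pos: [0.5669, 0.0831, 0.3118]
orientation: [-3.142, 0.001, 0.0]
force: [0.3, -0.0, -5.7]
opening: 0.0324
gripper_force: 60.2
```

The force is about 5.3 N (around 540 g), so canister 2 is the loaded one. Raise it and go part way to the pot for a look.

```bash
python3 -m creep '[[0,0,0,0,0,-15,20],[0,0,0,0,0,-25,20],[0,0,0,0,0,-30,20],[0,0,0,0,0,-25,20],[0,0,0,0,0,-20,20],[0,0,0,0,0,-10,20],[0,0,0,0,0,0,20]]'; python3 -m creep '[[0,0,0,-6,-10,0,20],[0,0,0,-11,-19,0,20],[0,0,0,-15,-26,0,20],[0,0,0,-15,-26,0,20],[0,0,0,-15,-26,0,20],[0,0,0,-15,-26,0,20],[0,0,0,-14,-25,0,20],[0,0,0,-10,-18,0,20],[0,0,0,-6,-11,0,20],[0,0,0,0,0,0,20],[0,0,0,0,0,0,20],[0,0,0,0,0,0,20]]'; python3 - <<'E'
from h import *
import cv2
s=arm.observe();print(s['tool_pos'],s['orientation'],s['force'])
i=arm.read_camera("wrist");cv2.imwrite("pics/w5.png",i)
E
```

```text
time: 13.9
tool_pos: [0.5671, 0.0831, 0.4385]
orientation: [3.141, -0.003, 0.0]
force: [-0.2, 0.0, -5.4]
opening: 0.0319
gripper_force: 60.6
time: 15.1
tool_pos: [0.4605, 0.2694, 0.4369]
orientation: [3.141, 0.0, -0.001]
force: [-1.2, -0.1, -6.2]
opening: 0.0321
gripper_force: 60.7
[0.46046936 0.26936171 0.43691859] [ 3.14092151e+00  9.08620475e-05 -9.13124943e-04] [-1.24041936 -0.08918943 -6.20445283]
```

View pics/w5.png

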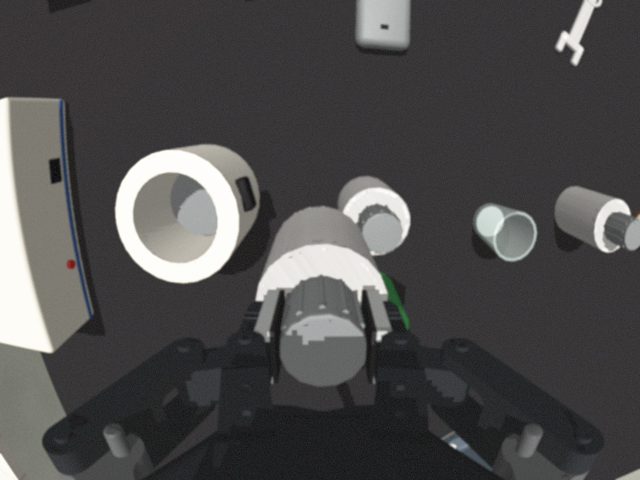

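The pot's outer rim passes through about (115,212), (133,259), (183,283), (228,257) and (135,167), and its hole is centred near (180,217).

```bash
python3 - <<'E'
from h import *
import cv2
from scipy.optimize import least_squares
s=arm.observe()
P=np.array([wrist(p,.11,s)[:2] for p in [(115,212),(133,259),(183,283),(228,257),(135,167)]])
r=least_squares(lambda q:np.hypot(*(P-q[:2]).T)-q[2],[.46,.4,.06]);print(r.x,r.fun)
Q=np.array([wrist(p,.11,s)[:2] for p in [(132,214),(224,216),(180,172),(180,262)]])
r=least_squares(lambda q:np.hypot(*(Q-q[:2]).T)-q[2],[.46,.4,.04]);print(r.x,r.fun)
# canister in grip: cap top centre
for z in(.29,.30):print(wrist((323,349),z,s))
print(s['tool_pos'])
E
```

```text
[0.46303757 0.39683317 0.05849371] [ 5.53749417e-04 -3.48774536e-04 -2.55983666e-05  1.26634056e-04
 -3.06010570e-04]
[0.46538562 0.39324429 0.04212399] [ 0.00170614  0.00203934 -0.00199891 -0.00174656]
[0.45789203 0.26683839 0.29      ]
[0.46454642 0.26685515 0.3       ]
[0.46054399 0.26926374 0.43700493]
```

```bash
python3 -m creep '[[0,0,0,0,-8,0,20],[0,0,0,1,-20,0,20],[0,0,0,1,-25,0,20],[0,0,0,1,-25,0,20],[0,0,0,1,-22,0,20],[0,0,0,1,-16,0,20],[0,0,0,0,-8,0,20],[0,0,0,0,-4,0,20],[0,0,0,0,0,0,20],[0,0,0,0,0,0,20],[0,0,0,0,0,0,20],[0,0,0,0,0,0,20]]';python3 -m creep '[[0,0,0,0,0,10,20],[0,0,0,0,0,13,20],[0,0,0,0,0,10,20],[0,0,0,0,0,5,20],[0,0,0,0,0,0,20],[0,0,0,0,0,0,20]]';python3 - <<'E'
from h import *
import cv2
s=arm.observe();print(s['tool_pos'],s['orientation'],s['force'])
i=arm.read_camera("wrist")[130:410,180:460];cv2.imwrite("pics/w6.png",cv2.resize(i,(560,560),interpolation=cv2.INTER_CUBIC))
E
```

```text
time: 16.35
tool_pos: [0.465, 0.3975, 0.4373]
orientation: [3.141, 0.0, -0.001]
force: [-0.1, 0.4, -5.5]
opening: 0.0316
gripper_force: 60.8
time: 16.95
tool_pos: [0.4651, 0.3982, 0.3991]
orientation: [-3.142, -0.0, 0.0]
force: [1.2, 0.2, -4.5]
opening: 0.0325
gripper_force: 60.8
[0.46506812 0.39818122 0.39908541] [-3.14155305e+00 -1.79147213e-05  4.83017371e-05] [ 1.16203811  0.21008637 -4.46363331]
```

View pics/w6.png

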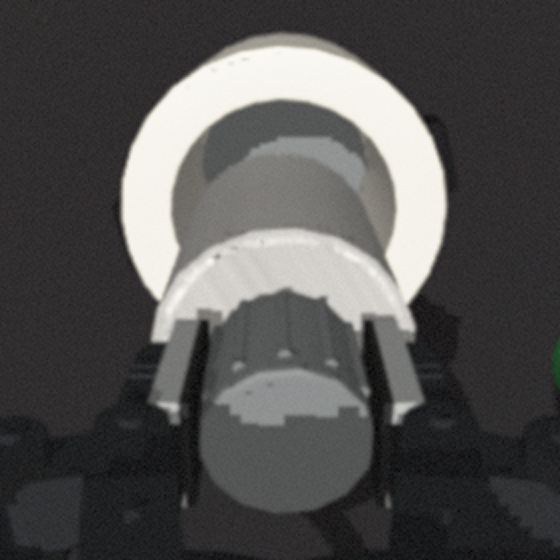

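The crop shows the pot's outer rim from column 121 to 447, with its top edge at row 45 and inner top edge at row 100. The canister's lower far edge is at (284,153), and left and right are well centred.

```bash
python3 - <<'E'
from h import *
s=arm.observe()
f=lambda u,v,z:wrist(((u+.5)/2-.5+180,(v+.5)/2-.5+130),z,s)[:2]
print('pot x',f(284,45,.11)[0]-.06,f(284,100,.11)[0]-.041)
print('pot y',f(121,205,.11)[1],f(447,205,.11)[1],f(172,195,.11)[1],f(397,195,.11)[1])
for zb in(.124,.127,.130): print('can',f(284,153,zb)-np.array([.031,0]))
print('shoulder far',f(285,230,.127+.088)-np.array([.031,0]))
E
```

```text
pot x 0.46466981153228587 0.46439783730613554
pot y 0.4564006447823908 0.3370020716370752 0.4372019450624413 0.35580192124694343
can [0.45834021 0.39663997]
can [0.45895529 0.39663382]
can [0.45957037 0.39662768]
shoulder far [0.46005719 0.39624311]
```

The canister sits about 5 mm short of the pot axis in x, so I shift it by 5 mm and lower it in stages.

```bash
python3 -m creep '[[0,0,0,3,0,0,20],[0,0,0,2.5,0,0,20],[0,0,0,0,0,5,20],[0,0,0,0,0,10,20],[0,0,0,0,0,10,20],[0,0,0,0,0,5,20],[0,0,0,0,0,0,20],[0,0,0,0,0,0,20]]';python3 -m creep '[[0,0,0,0,0,8,20],[0,0,0,0,0,12,20],[0,0,0,0,0,14,20],[0,0,0,0,0,12,20],[0,0,0,0,0,8,20],[0,0,0,0,0,5,20],[0,0,0,0,0,0,20],[0,0,0,0,0,0,20],[0,0,0,0,0,0,20],[0,0,0,0,0,0,20]]'
```

```text
time: 17.8
tool_pos: [0.4705, 0.3981, 0.3689]
orientation: [3.141, 0.0, 0.0]
force: [0.0, 0.1, -5.5]
opening: 0.032
gripper_force: 60.8
time: 18.8
tool_pos: [0.4706, 0.3982, 0.3109]
orientation: [-3.141, -0.001, 0.0]
force: [-0.1, 0.7, -5.1]
opening: 0.0324
gripper_force: 60.8
```

```bash
python3 -m creep '[[0,0,0,0,0,2,20],[0,0,0,0,0,2,20],[0,0,0,0,0,1,20],[0,0,0,0,0,0,20],[0,0,0,0,0,0,20],[0,0,0,0,0,0,20]]';python3 -m creep '[[0,0,0,0,0,1,20],[0,0,0,0,0,1,20],[0,0,0,0,0,0,20],[0,0,0,0,0,0,20],[0,0,0,0,0,0,20]]'
```

```text
time: 19.4
tool_pos: [0.4705, 0.3981, 0.3052]
orientation: [-3.142, -0.0, 0.0]
force: [-0.4, -0.2, -5.0]
opening: 0.0325
gripper_force: 60.8
time: 19.9
tool_pos: [0.4704, 0.3981, 0.3032]
orientation: [-3.142, -0.0, 0.0]
force: [-0.3, -0.6, -4.6]
opening: 0.0316
gripper_force: 60.8
```

Free hang still, and floor contact is expected at a TCP height of about 0.298.

```bash
python3 -m creep '[[0,0,0,0,0,1,20],[0,0,0,0,0,1,20],[0,0,0,0,0,1,20],[0,0,0,0,0,1,20],[0,0,0,0,0,0,20],[0,0,0,0,0,0,20],[0,0,0,0,0,0,20]]';python3 -m creep '[[0,0,0,0,0,1,20],[0,0,0,0,0,1,20],[0,0,0,0,0,0,20],[0,0,0,0,0,0,20],[0,0,0,0,0,0,20]]';python3 -m creep '[[0,0,0,0,0,1,20],[0,0,0,0,0,1,20],[0,0,0,0,0,0,20],[0,0,0,0,0,0,20],[0,0,0,0,0,0,20]]'
```

```text
time: 20.6
tool_pos: [0.4705, 0.3981, 0.2993]
orientation: [-3.142, -0.0, 0.0]
force: [0.1, 0.2, -5.8]
opening: 0.0322
gripper_force: 60.8
time: 21.1
tool_pos: [0.4705, 0.3981, 0.2973]
orientation: [-3.141, -0.0, 0.0]
force: [-0.8, 0.9, -5.0]
opening: 0.0322
gripper_force: 60.9
time: 21.6
tool_pos: [0.4705, 0.3981, 0.2955]
orientation: [-3.141, -0.0, 0.0]
force: [-0.6, -0.3, -1.7]
opening: 0.0322
gripper_force: 61.1
```

```bash
python3 -m creep '[[0,0,0,0,0,1,20],[0,0,0,0,0,1,20],[0,0,0,0,0,0,20],[0,0,0,0,0,0,20],[0,0,0,0,0,0,20]]'; python3 -m creep '[[0,0,0,0,0,0,20]]'
```

```text
time: 22.1
tool_pos: [0.4705, 0.3981, 0.2935]
orientation: [-3.141, -0.001, -0.0]
force: [-0.3, 1.3, 0.9]
opening: 0.0318
gripper_force: 61.4
time: 22.2
tool_pos: [0.4705, 0.3982, 0.2934]
orientation: [-3.141, -0.001, -0.0]
force: [-0.3, 0.4, 0.5]
opening: 0.032
gripper_force: 61.4
```

```bash
python3 -m creep '[[0,0,0,0,0,0,36],[0,0,0,0,0,0,45],[0,0,0,0,0,0,60],[0,0,0,0,0,0,60],[0,0,0,0,0,0,60]]'; python3 -m creep '[[0,0,0,0,0,-10,60],[0,0,0,0,0,-25,60],[0,0,0,0,0,-40,60],[0,0,0,0,0,-40,60],[0,0,0,0,0,-20,60],[0,0,0,0,0,0,60],[0,0,0,0,0,0,60],[0,0,0,0,0,0,60]]'; python3 - <<'E'
from h import *
import cv2
s=arm.observe();print(s['tool_pos'],s['force'])
cv2.imwrite("pics/w7.png",cv2.resize(np.hstack([arm.read_camera("wrist"),arm.read_camera("top")]),(800,300)))
E
```

```text
time: 22.7
tool_pos: [0.4705, 0.398, 0.2931]
orientation: [3.141, 0.0, 0.0]
force: [-0.2, 0.0, -0.5]
opening: 0.0602
gripper_force: 0.0
time: 23.5
tool_pos: [0.4699, 0.3977, 0.4268]
orientation: [3.14, 0.003, -0.0]
force: [0.4, 0.1, -0.2]
opening: 0.0601
gripper_force: 0.0
[0.46990564 0.39773038 0.42678734] [ 0.43831423  0.10374572 -0.16225707]
```

View pics/w7.png

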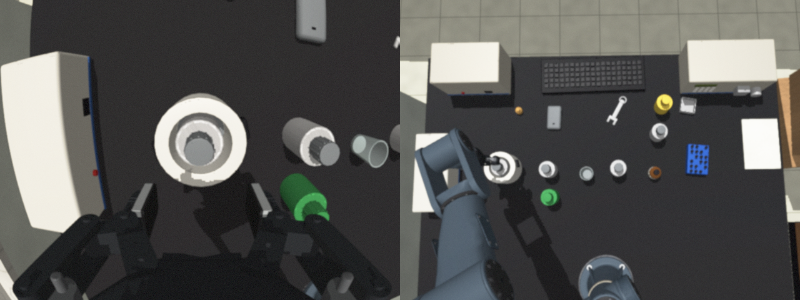

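The canister stands centred and upright in the pot, at (200,145) in the left half. The right half shows the other three canisters and the bystanders where they were.

```bash
python3 -c "
from bench import arm
print(arm.job_done())"
```

```text
the job is handed in; nothing more can be done
None
```

The loaded canister was canister 2 (about 5.3 N, roughly 540 g); it now stands upright on the pot's floor, the other three are standing in place, and the job is handed in, though no verdict was returned and I put canister 1 down as empty without lifting it.

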